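# Hold back the belt tensioner of a finishing machine

## Robot

A 6-joint arm with a two-finger parallel gripper is mounted at the origin on the work surface. World frame = base frame: x ahead of the robot, y to its left, z up, the work surface at z = 0. Lengths are in m, angles in rad, forces in N, time in s.
With the tool pointing down it reaches from about 0.325 to 0.775 m from the base axis. Payload 5.5 kg.
Tool frame: the origin (TCP) lies midway between the tips of the shut fingers; the grasp point (between the pads) lies 19 mm behind it (env.grip_point_offset is the distance from the TCP to the grasp point, in m); z points along the fingers, y is the line along which they close (so a half turn about z gives the same grasp; the last joint's range is limited). The gripper opens to 85 mm and grips with 20 to 120 N. Pads are 22 mm wide; open, the fingers measure 114 mm over their backs; the gripper's body (76 mm by 85 mm) begins 54 mm behind the grasp point. The pads swing forward as they close: fully open they stand 13 mm farther back than shut.
Start: joints at [-1.356, 0.091, 1.231, -0, 1.82, -0.057], TCP at [0.161, -0.578, 0.231] pointing down, gripper open.
Joint ranges: [-2.87, 2.87], [-0.86, 2.18], [0.17, 2.46], [-1.51, 4.65], [0.06, 2.69], [-2.65, 2.65]. Speed limits (rad/s): [2.57, 2.57, 3.01, 3.14, 3.14, 3.14].

## Interface

Orientations are given as a rotation vector (axis times angle).
In Python, from cell import env gives the robot as it stands. The module is installed in compiled form; this text tells all that it offers.
- The arm moves only by the shell command python3 -m creep 'ROWS' [FORCE]. ROWS is a JSON list of rows, 1 to 12 of them, each of 5 numbers: the finger opening in m, then dx, dy, dz in m, then a turn about the tool's z in rad; each row is the pose to reach, as a shift and turn from the pose commanded when the command began, along the tool's axes at that moment; what a row does not reach only later rows make up. A row lasts 1/10 s, in which the tool goes at most 0.05 m and 0.15 rad, less where a joint would pass 70% of its speed; a pose out of reach is approached as far as the arm can. The fingers move at their own pace and stop on an object; FORCE is the grip in N (left out, the last holds). Time passes only in rows, so rows that do not move let the fingers close. It prints the time, the measured TCP pose, the force, the opening and the grip force at its end.
- env.get_state(): the state, without advancing time (a new reading comes with each control period).
- env.camera(name): name is "scene" or "top" or "wrist"; returns a dict with "image" (480x640x3 uint8, red, green, blue), "camera_matrix" (3x3 intrinsics, pixels), "xyz" and "rotation" of the camera in the world. Camera axes: x right, y up, looking along -z (the intrinsics and any distortion apply to the point x, -y, -z); pixel columns grow to the right and rows downward; lengths in m; the calibration is good to about 2 mm. A picture is of the moment at which its call begins. There is no depth.
- env.hand_in(): hands the job in; it is judged then, once.
The state is a dict: "t": time; "q": joint angles; "joint_vel": joint speeds; "effort": joint torques, N m; "tcp_pos": TCP position; "tool_rot": TCP orientation; "contact_force": force on the tool from outside, world axes, zero at the start; "moment": the same for the moment, N m; "gripper_width": finger opening in m; "grip_force": force on a finger pad.
Only numpy, scipy, OpenCV 4.12 (cv2) and the standard library are available. Lean on these libraries where they do the work, as an engineer would, in place of code of your own. Each camera call takes 0.05 s, during which the arm holds its last target. There are 200 camera calls.

## Task

The belt finishing machine is waiting for a fresh belt. Raise the clear sash of its guard right up by the bar handle, then reach in under it, push the black ball knob of the sprung tensioner arm back past its click and keep it held fully back: finish while still holding it there, since it springs forward if let go. Leave the other things on the bench and in the guard where they are.

Things in the scene. Friction and masses are not known exactly. Their poses are not given: they have to be found in the camera images.
- machine: Fixed belt finishing machine in its guard: base plate 320 x 410 mm, 12 mm thick; two aluminium uprights 580 mm high, 331 mm apart inside, with the sliding sash between them; clear side panes 250 mm high behind; no roof. Origin: on the bench top under the middle of the sash, which fills its plane x = 0. x points into the machine, away from the operator; y left along the sash; z up.
- sash (a joint): Height of the clear sash in m: 0 shut, 0.30 at its upper stop. 322 mm wide; at 0 its lower edge is 14 mm and its top 256 mm above the bench; bottom rail 14 mm thick. Balanced by springs: it stays where it is left and takes 1 to 5 N to move. It may start up to 40 mm open.
- sash_handle (a point): Middle of the sash's horizontal bar handle: round steel bar 12 mm thick, 116 mm long along the machine's y, its axis 50 mm in front of the sash plane (operator's side), clear gap of 37 mm behind the bar; 50 mm above the bench with the sash shut, 350 mm at the upper stop. Moves with the sash.
- tensioner_arm (a joint): Angle of the sprung tensioner arm in rad: 0 at rest, leaning 0.2 rad from upright towards the operator; 0.40 fully back at its stop; grows as the knob goes along the machine's +x. Push needed at the knob: 7 to 9 N at first, about 13 N near 0.2; the click roller tops its ratchet tooth near 0.25, then the push falls to 5 to 8 N. The click does not latch: let go, and the arm springs forward.
- tensioner_pivot (a point): Hinge of the tensioner arm: on its axis, which lies along the machine's y, in the middle of the machine, 55 mm behind the sash plane and 22 mm above the bench.
- lever_knob: Black 30 mm ball knob on the tensioner arm, on a 10 mm stem; it can revolve on the stem. Origin: the ball's centre, 95 mm from the hinge; at rest 36 mm behind the sash plane, 115 mm above the bench; it swings back 38 mm on its arc, 115 to 117 mm high. Under it on the arm's left is an idler wheel, top 83 mm above the bench. Reached from the front under the raised sash, tool slanting down.
- case_chuck: brass case-holding chuck, 42 mm wide, 30 mm high, standing inside the guard to the right of the lever; leave alone. Origin: centre of its underside.
- watch_case: steel watch case ring, 40 mm across, 10 mm high, lying inside the guard to the left of the lever; leave alone. Origin: centre of its underside.
- oil_bottle: amber oil bottle, 32 mm wide, 60 mm high, on the bench in front of the guard, to the left; leave alone. Origin: centre of its underside.
- loupe: black eye loupe, 42 mm wide, 34 mm high, on the bench in front of the guard, to the right; leave alone. Origin: centre of its underside.
- parts_tray: yellow two-part tray, 90 x 60 mm, 18 mm high, on the bench to the left; leave alone. Origin: centre of its underside.
- screwdriver: screwdriver, 130 mm long, lying on the bench to the right; leave alone.
- dust_dome: clear dust dome with a knob on a round base, 100 mm wide, 92 mm high, on the bench left of the guard; leave alone. Origin: centre of its underside.

How it is judged:
By the outcome, as a careful person would: the job done as asked, in the order asked, and still so for the second after the job is handed in, while the arm keeps its last pose, push and grip.
It also fails if it takes over 64 s, if anything falls off the work surface, if the arm or the gripper's body presses on something with over 40 N, if the wrist force passes 120 N, or if a joint passes its speed limit or range.

## Working session

There is one attempt and no reset: what is moved stays moved. The work goes in short steps, Python scripts to look and compute and a shell command to move; the robot and the scene stay as the last step left them, time stands still between calls to the robot, and variables do not carry over. Pictures are saved under pics/ and viewed, at most 10 in all, crops included, and the job is handed in when it is done.

```bash
mkdir -p pics; python3 - <<'E'
from cell import env
import cv2,numpy as np
for n in("scene","top"):
    c=env.camera(n);cv2.imwrite(f"pics/{n}0.png",c["image"][:,:,::-1])
    print(n,c["camera_matrix"].tolist(),c["xyz"],np.round(c["rotation"],4).tolist(), [k for k in c])
s=env.get_state();print(s);print(env.grip_point_offset)
E
```

```text
scene [[524.5374704681941, 0.0, 318.7366654876905], [0.0, 524.5374704681941, 229.82458091211996], [0.0, 0.0, 1.0]] [0.81723781 0.34198156 1.08277415] [0.1368, 0.4742, 2.5119] ['image', 'camera_matrix', 'xyz', 'rotation']
top [[575.4527143898649, 0.0, 317.41513510546184], [0.0, 575.4527143898649, 240.83566249221929], [0.0, 0.0, 1.0]] [0.42654222 0.01408898 1.15481474] [0.1076, -0.1292, -1.5546] ['image', 'camera_matrix', 'xyz', 'rotation']
{'t': 0.1, 'q': array([-1.35572755e+00,  9.18003051e-02,  1.23177762e+00,  9.68986572e-06,
        1.81978654e+00, -5.67150990e-02]), 'joint_vel': array([ 0.00209595, -0.0012907 , -0.00263538,  0.0005735 , -0.0010073 ,
        0.000834  ]), 'effort': array([ 3.70334965e-03, -4.60215032e+01, -4.19219792e+01,  2.02631128e-05,
        1.06306927e-02, -1.94661669e-05]), 'tcp_pos': array([ 0.16100933, -0.57773339,  0.23024705]), 'tool_rot': array([-3.11087874e+00, -4.25368698e-01,  2.05307027e-04]), 'contact_force': array([ 0.10064063, -0.0131033 ,  0.23629914]), 'moment': array([ 0.03041767, -0.04824857, -0.00537311]), 'grip_force': 0.0, 'gripper_width': 0.08526526512432017}
0.0187
```

View pics/scene0.png

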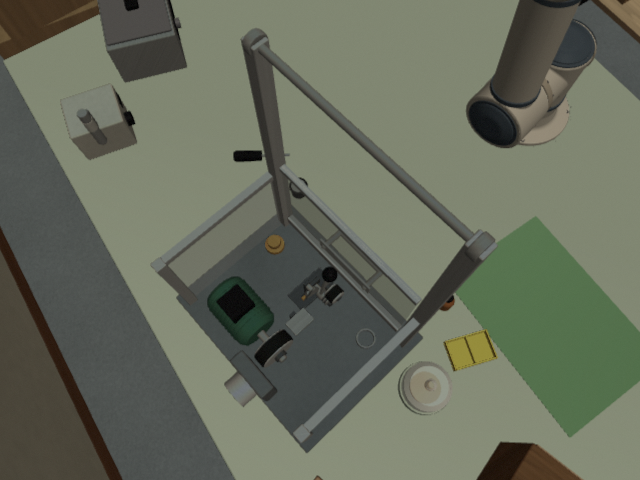

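View pics/top0.png

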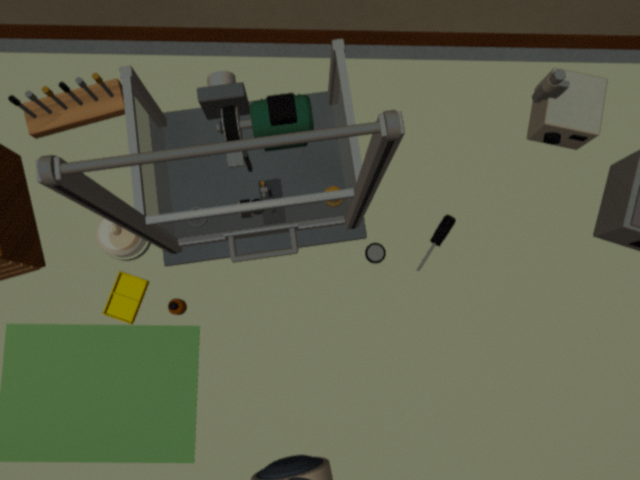

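The scene view shows the machine with its open front facing the robot. In the top view the handle bar runs about (232,258)-(297,253) and the upright tops are at (55,170) and (391,124). I'll enlarge both around the handle.

```bash
cat > h.py <<'E'
import cv2,numpy as np
from scipy.spatial.transform import Rotation as R
from cell import env
C={"scene":(524.5374704681941,318.7366654876905,229.82458091211996,[0.81723781,0.34198156,1.08277415],[0.1368,0.4742,2.5119]),
"top":(575.4527143898649,317.41513510546184,240.83566249221929,[0.42654222,0.01408898,1.15481474],[0.1076,-0.1292,-1.5546])}
def ray(n,u,v):
    f,cx,cy,o,r=C[n];d=R.from_rotvec(r).apply([(u-cx)/f,-(v-cy)/f,-1]);return np.array(o),d/np.linalg.norm(d)
def onz(n,u,v,z):
    o,d=ray(n,u,v);return o+d*(z-o[2])/d[2]
def tri(a,b):
    o1,d1=ray("scene",*a);o2,d2=ray("top",*b)
    A=np.stack([d1,-d2],1);t=np.linalg.lstsq(A,o2-o1,rcond=None)[0]
    p,q=o1+t[0]*d1,o2+t[1]*d2;return (p+q)/2,np.linalg.norm(p-q)
def proj(n,p):
    f,cx,cy,o,r=C[n];c=R.from_rotvec(r).inv().apply(np.array(p)-o);return cx+f*c[0]/-c[2],cy-f*c[1]/-c[2]
E
python3 - <<'E'
from h import *
a=cv2.imread("pics/scene0.png")[170:320,270:430];b=cv2.imread("pics/top0.png")[150:300,200:360]
k=lambda i:cv2.convertScaleAbs(cv2.resize(i,None,fx=4 if 0 else 2.5*2*.5*2/2*2/2.,fy=2.5,interpolation=cv2.INTER_CUBIC),alpha=1.7)
a,b=[cv2.convertScaleAbs(cv2.resize(i,(400,375),interpolation=cv2.INTER_CUBIC),alpha=1.6) for i in(a,b)]
cv2.imwrite("pics/crop.png",np.hstack([a,b]))
print(tri((482,245),(55,170)),tri((258,42),(391,124)))
for p in[(163,264),(366,240),(335,92)]:print(onz("top",*p,.012))
E
```

```text
(array([0.58272162, 0.28097102, 0.57584006]), np.float64(0.007303509324433644)) (array([ 0.63710531, -0.06691653,  0.57851385]), np.float64(0.00546943491068227))
[0.54967197 0.30591483 0.012     ]
[ 0.60366709 -0.09838435  0.012     ]
[ 0.91607394 -0.03371742  0.012     ]
```

View pics/crop.png

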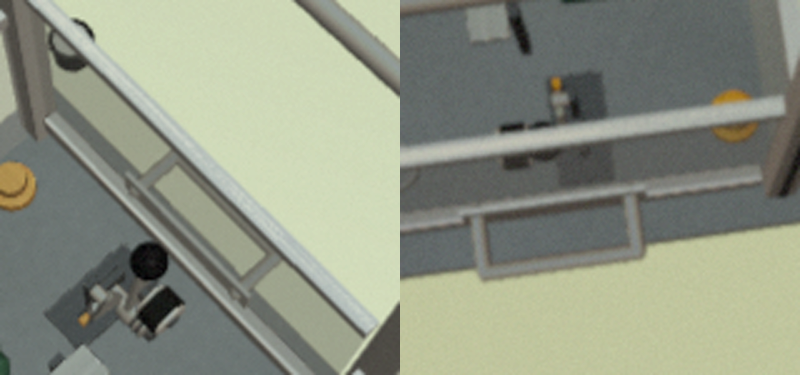

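Left crop (scene): bar ends near (340,233) and (380,272), knob at (330,274). Right crop (top): bar ends near (232,259) and (296.5,251). The knob is partly hidden by the sash top there.

```bash
python3 - <<'E'
from h import *
h1,e1=tri((380,272),(232.5,259));h2,e2=tri((340,233.2),(296.5,250.8));print(h1,e1,h2,e2)
d=h1-h2;print("yaw",np.arctan2(-d[0],d[1]),np.linalg.norm(d))
k=onz("scene",330,274.4,.115);print("knob",k)
for n,pts in(("scene",[(171,159,"plate")]),):pass
for yaw in(.13,.14,.15):
    M=R.from_euler('z',yaw)
    O=k-M.apply([.036,0,.115]);print(yaw,"O from knob",O, "from handle",(h1+h2)/2-M.apply([-.05,0,.05]))
# plate corners, top view
print("upr mid",(np.array([0.58272162,0.28097102])+[0.63710531,-0.06691653])/2)
for p in[(171,297),(307,447),(421,333)]:print("scene plate",onz("scene",*p,.012))
E
```

```text
[0.55359813 0.15830271 0.08271186] 0.0012457211148532723 [0.57089396 0.04087903 0.07047392] 0.0033143620287216366
yaw 0.14624263503012816 0.11931987133403406
knob [0.6447576 0.1141384 0.115    ]
0.13 O from knob [ 6.09061371e-01  1.09471573e-01 -1.38777878e-17] from handle [0.61182414 0.10607258 0.02659289]
0.14 O from knob [ 6.09109823e-01  1.09114850e-01 -1.38777878e-17] from handle [0.61175684 0.10656803 0.02659289]
0.15 O from knob [ 6.09161840e-01  1.08758630e-01 -4.16333634e-17] from handle [0.6116846  0.10706278 0.02659289]
upr mid [0.60991346 0.10702725]
scene plate [ 0.92966236 -0.05520869  0.012     ]
scene plate [0.85310422 0.34506915 0.012     ]
scene plate [0.54275367 0.29542016 0.012     ]
```

```bash
python3 -m creep '[[0.085,0,0,-0.05,0],[0.085,0,0,-0.1,0],[0.085,0,0,-0.15,0],[0.085,0,0,-0.2,0],[0.085,0,0,-0.25,0],[0.085,0,0,-0.3,0],[0.085,0,0,-0.35,0],[0.085,0,0,-0.4,0],[0.085,0,0,-0.45,0],[0.085,0,0,-0.5,0],[0.085,0,0,-0.55,0],[0.085,0,0,-0.6,0]]'; python3 -c "
from h import *
s=env.get_state();print(s['q'],s['tool_rot'],R.from_rotvec(s['tool_rot']).as_matrix())"
```

```text
t: 1.3
tcp_pos: [0.1381, -0.4952, 0.5942]
tool_rot: [3.086, 0.422, 0.005]
contact_force: [-0.3, 0.4, 0.2]
gripper_width: 0.0848
grip_force: 0.0
[-1.3661357   0.36860075  0.1693598   0.00306957  2.57622858 -0.06455954] [3.08564179 0.42199392 0.0054862 ] [[ 9.63280633e-01  2.68400622e-01  7.17833382e-03]
 [ 2.68496523e-01 -9.62916297e-01 -2.64919244e-02]
 [-1.98314349e-04  2.74465153e-02 -9.99623254e-01]]
```

```bash
python3 -m creep '[[0.085,0,0,-0.05,0],[0.085,0,0,-0.1,0],[0.085,0,0,-0.15,0],[0.085,0,0,-0.2,0],[0.085,0,0,-0.2,0],[0.085,0,0,-0.2,0]]'; python3 -c "
from h import *
s=env.get_state();print(s['q'],R.from_rotvec(s['tool_rot']).as_matrix()[:,2])"
```

```text
t: 1.9
tcp_pos: [0.1199, -0.4301, 0.6379]
tool_rot: [3.066, 0.419, 0.01]
contact_force: [-0.2, 0.5, -0.1]
gripper_width: 0.0848
grip_force: 0.0
[-1.37805696  0.27513705  0.1698543   0.00783605  2.64965319 -0.07209491] [ 0.0126197  -0.04534005 -0.9988919 ]
```

```bash
python3 -m creep '[[0.085,0,0,-0.05,0],[0.085,0,0,-0.1,0],[0.085,0,0,-0.15,0],[0.085,0,0,-0.2,0],[0.085,0,0,-0.25,0],[0.085,0,0,-0.3,0],[0.085,0,0,-0.35,0],[0.085,0,0,-0.4,0],[0.085,0,0,-0.4,0],[0.085,0,0,-0.4,0]]'; python3 -c "
from h import *
s=env.get_state();print(s['q'],R.from_rotvec(s['tool_rot']).as_matrix()[:,2])"; python3 -m creep '[[0.085,0,0,0.05,0],[0.085,0,0,0.1,0],[0.085,0,0,0.15,0],[0.085,0,0,0.15,0],[0.085,0,0,0.15,0]]'; python3 -c "
from h import *
s=env.get_state();print(s['q'],R.from_rotvec(s['tool_rot']).as_matrix()[:,2])"
```

```text
t: 2.9
tcp_pos: [0.105, -0.3759, 0.6723]
tool_rot: [3.023, 0.413, 0.014]
contact_force: [-0.4, 0.9, 0.4]
gripper_width: 0.0848
grip_force: 0.0
[-1.39018743  0.19001662  0.17023739  0.01213226  2.69092311 -0.07999367] [ 0.02141205 -0.08784501 -0.995904  ]
t: 3.4
tcp_pos: [0.1083, -0.3896, 0.5111]
tool_rot: [3.046, 0.416, 0.013]
contact_force: [0.8, -0.4, -1.6]
gripper_width: 0.0849
grip_force: 0.0
[-1.38805327 -0.21944328  0.99679072  0.00679242  2.29626449 -0.08427636] [ 0.01733958 -0.06586166 -0.99767809]
```

```bash
cat > fk.py <<'E'
import numpy as np
from scipy.optimize import least_squares
D=np.array([[.0918,1.2318,1.8198,.5997,.2302],[.3686,.1694,2.5762,.5141,.5942],[.2751,.1699,2.6497,.4465,.6379],[.190,.1702,2.6909,.3903,.6723],[-.2194,.9968,2.2963,.4044,.5111]])
def fk(q2,q3,q5,p):
    a=q2+q3+p[4];t=q2+q3+q5
    return np.array([p[5]+p[0]*np.sin(q2)+p[1]*np.sin(a)+p[2]*np.sin(t),p[3]+p[0]*np.cos(q2)+p[1]*np.cos(a)+p[2]*np.cos(t)])
f=lambda p:np.concatenate([fk(*d[:3],p)-d[3:] for d in D]+[[(p[5])*.01,(p[2]-.25)*.002]])
P=least_squares(f,[.4,.35,.25,.35,1.0,0]).x
if __name__=="__main__":print(P,f(P))
E
python3 fk.py
```

```text
[0.37210799 0.56669374 0.34539087 0.1626917  0.17232836 0.00110312] [-3.30779232e-06  3.01487992e-05  6.84803845e-05 -1.74838946e-05
 -9.03276833e-05 -5.62816226e-06  9.61208329e-06  4.71495296e-05
  1.54326963e-05 -5.41862720e-05  1.10311565e-05  1.90781747e-04]
```

```bash
python3 -m creep '[[0.085,0.05,-0.01,-0.01,-0.12],[0.085,0.1,-0.02,-0.02,-0.24],[0.085,0.15,-0.03,-0.02,-0.36],[0.085,0.2,-0.05,-0.03,-0.48],[0.085,0.24,-0.06,-0.04,-0.6],[0.085,0.28,-0.07,-0.04,-0.72],[0.085,0.3,-0.11,-0.05,-0.84],[0.085,0.32,-0.15,-0.05,-0.96],[0.085,0.34,-0.2,-0.06,-1.08],[0.085,0.36,-0.25,-0.06,-1.2],[0.085,0.38,-0.3,-0.07,-1.32],[0.085,0.4,-0.34,-0.08,-1.44]]'; cat > st.py <<'E'
from h import *
import sys
s=env.get_state();A=R.from_rotvec(s['tool_rot']);M=A.as_matrix();p=s['tcp_pos']
print(np.round(s['q'],3));print(np.round(p,4));print("tz",np.round(M[:,2],3),"ty",np.round(M[:,1],3),"tilt",round(np.arccos(-M[2,2]),3))
if len(sys.argv)>3:print("delta tool",np.round(A.inv().apply(np.array(sys.argv[1:4],float)-p),4))
E
python3 st.py .41 .065 .62
```

```text
t: 4.6
tcp_pos: [0.3984, 0.0448, 0.5738]
tool_rot: [2.002, 2.316, -0.073]
contact_force: [0.2, -1.0, 0.9]
gripper_width: 0.0849
grip_force: 0.0
[ 0.104 -0.061  0.716 -0.144  2.462 -0.154]
[0.3984 0.0448 0.5738]
tz [ 0.029 -0.087 -0.996] ty [0.989 0.145 0.016] tilt 0.092
delta tool [ 0.014   0.0151 -0.0474]
```

```bash
python3 -m creep '[[0.06,0,0.1,-0.5,0],[0.06,0,0.3,-0.5,0],[0.06,0,0.3,-0.5,0],[0.06,0,0.3,-0.5,0],[0.06,0,0.3,-0.5,0],[0.06,0,0.3,-0.5,0],[0.06,0,0.3,-0.5,0],[0.06,0,0.3,-0.5,0]]';python3 st.py;  python3 -m creep '[[0.06,0,1.0,-1.5,0],[0.06,0,1.0,-1.5,0],[0.06,0,1.0,-1.5,0],[0.06,0,1.0,-1.5,0]]';python3 st.py
```

```text
t: 5.4
tcp_pos: [0.4118, 0.0648, 0.6486]
tool_rot: [2.006, 2.311, -0.067]
contact_force: [0.0, -0.4, 0.4]
gripper_width: 0.0603
grip_force: 0.0
[ 0.148  0.253  0.169 -0.208  2.692 -0.182]
[0.4118 0.0648 0.6486]
tz [ 0.032 -0.086 -0.996] ty [0.99  0.141 0.02 ] tilt 0.092
t: 5.8
tcp_pos: [0.4077, 0.0731, 0.651]
tool_rot: [2.002, 2.308, -0.056]
contact_force: [0.1, -0.7, 0.2]
gripper_width: 0.0604
grip_force: 0.0
[ 0.169  0.247  0.169 -0.207  2.691 -0.161]
[0.4077 0.0731 0.651 ]
tz [ 0.041 -0.084 -0.996] ty [0.989 0.142 0.028] tilt 0.093
```

```bash
python3 -m creep '[[0.06,0,0.3,-0.52,0],[0.06,0,0.3,-0.52,0],[0.06,0,0.3,-0.52,0],[0.06,0,0.3,-0.52,0],[0.06,0,0.3,-0.52,0],[0.06,0,0.3,-0.52,0],[0.06,0,0.3,-0.52,0],[0.06,0,0.3,-0.52,0],[0.06,0,0.3,-0.52,0],[0.06,0,0.3,-0.52,0],[0.06,0,0.3,-0.52,0],[0.06,0,0.3,-0.52,0]]';python3 st.py
```

```text
t: 7.0
tcp_pos: [0.4002, 0.0825, 0.6557]
tool_rot: [1.996, 2.302, -0.04]
contact_force: [-0.2, -0.5, 0.2]
gripper_width: 0.0599
grip_force: 0.0
[ 0.195  0.236  0.169 -0.209  2.691 -0.137]
[0.4002 0.0825 0.6557]
tz [ 0.054 -0.081 -0.995] ty [0.989 0.144 0.042] tilt 0.098
```

```bash
python3 -m creep '[[0.06,0,-0.04,-0.03,0],[0.06,0,-0.08,-0.06,0],[0.06,0,-0.12,-0.09,0],[0.06,0,-0.16,-0.12,0]]';python3 st.py;python3 -m creep '[[0.06,0,-0.05,-0.01,0],[0.06,0,-0.1,-0.02,0],[0.06,0,-0.15,-0.03,0],[0.06,0,-0.2,-0.04,0]]';python3 st.py
```

```text
t: 7.4
tcp_pos: [0.3545, 0.0754, 0.6895]
tool_rot: [1.947, 2.254, 0.038]
contact_force: [-0.2, -0.2, -0.1]
gripper_width: 0.0598
grip_force: 0.0
[ 0.225  0.15   0.169 -0.269  2.691 -0.172]
[0.3545 0.0754 0.6895]
tz [ 0.139 -0.087 -0.986] ty [0.981 0.151 0.125] tilt 0.165
t: 7.8
tcp_pos: [0.1718, 0.0471, 0.6786]
tool_rot: [1.934, 2.24, 0.067]
contact_force: [-1.0, 0.8, 0.6]
gripper_width: 0.0599
grip_force: 0.0
[ 0.333 -0.34   0.64  -0.312  2.691 -0.105]
[0.1718 0.0471 0.6786]
tz [ 0.166 -0.084 -0.983] ty [0.977 0.152 0.152] tilt 0.187
```

```bash
python3 -m creep '[[0.06,0,0.01,-0.05,0],[0.06,0,0.02,-0.1,0],[0.06,0,0.03,-0.15,0],[0.06,0,0.03,-0.2,0]]';python3 st.py;python3 -m creep '[[0.06,0,-0.03,-0.04,0],[0.06,0,-0.06,-0.08,0],[0.06,0,-0.09,-0.12,0],[0.06,0,-0.12,-0.16,0]]';python3 st.py
```

```text
t: 8.2
tcp_pos: [0.2087, 0.0548, 0.7052]
tool_rot: [1.909, 2.216, 0.104]
contact_force: [0.9, -0.5, -0.1]
gripper_width: 0.0598
grip_force: 0.0
[ 0.335 -0.21   0.466 -0.349  2.691 -0.144]
[0.2087 0.0548 0.7052]
tz [ 0.207 -0.086 -0.975] ty [0.969 0.157 0.192] tilt 0.226
t: 8.6
tcp_pos: [0.1485, 0.0399, 0.7023]
tool_rot: [1.883, 2.194, 0.15]
contact_force: [-0.0, 0.3, 0.1]
gripper_width: 0.0599
grip_force: 0.0
[ 0.445 -0.355  0.573 -0.431  2.691 -0.117]
[0.1485 0.0399 0.7023]
tz [ 0.251 -0.082 -0.964] ty [0.958 0.161 0.236] tilt 0.267
```

```bash
python3 -m creep '[[0.06,0,0.05,-0.01,0],[0.06,0,0.1,-0.02,0],[0.06,0,0.15,-0.03,0]]';python3 st.py;python3 -m creep '[[0.06,0,-0.03,-0.04,0],[0.06,0,-0.05,-0.08,0],[0.06,0,-0.08,-0.12,0],[0.06,0,-0.1,-0.16,0]]';python3 st.py;python3 -m creep '[[0.06,0,-0.03,-0.04,0],[0.06,0,-0.05,-0.08,0],[0.06,0,-0.08,-0.12,0],[0.06,0,-0.1,-0.16,0]]';python3 st.py
```

```text
t: 8.9
tcp_pos: [0.2788, 0.0623, 0.7337]
tool_rot: [1.873, 2.181, 0.164]
contact_force: [-10.0, 9.2, 55.8]
gripper_width: 0.0602
grip_force: 0.0
[ 0.287  0.018  0.169 -0.366  2.69  -0.215]
[0.2788 0.0623 0.7337]
tz [ 0.269 -0.083 -0.96 ] ty [0.954 0.162 0.253] tilt 0.285
t: 9.3
tcp_pos: [0.2198, 0.0642, 0.7551]
tool_rot: [1.825, 2.128, 0.219]
contact_force: [-0.5, -0.3, 0.5]
gripper_width: 0.0602
grip_force: 0.0
[ 0.512 -0.058  0.17  -0.615  2.691 -0.242]
[0.2198 0.0642 0.7551]
tz [ 0.344 -0.095 -0.934] ty [0.931 0.168 0.325] tilt 0.365
t: 9.7
tcp_pos: [0.1403, 0.0596, 0.771]
tool_rot: [1.778, 2.077, 0.272]
contact_force: [-0.7, 0.0, 0.8]
gripper_width: 0.0602
grip_force: 0.0
[ 1.21  -0.111  0.171 -1.334  2.691 -0.266]
[0.1403 0.0596 0.771 ]
tz [ 0.413 -0.105 -0.905] ty [0.903 0.176 0.392] tilt 0.44
```

```bash
python3 st.py .38 .04 .68; python3 st.py .32 -.42 .5
```

```text
[ 1.21  -0.111  0.171 -1.334  2.691 -0.266]
[0.1403 0.0596 0.771 ]
tz [ 0.413 -0.105 -0.905] ty [0.903 0.176 0.392] tilt 0.44
delta tool [-0.0322  0.1773  0.1834]
[ 1.21  -0.111  0.171 -1.334  2.691 -0.266]
[0.1403 0.0596 0.771 ]
tz [ 0.413 -0.105 -0.905] ty [0.903 0.176 0.392] tilt 0.44
delta tool [-0.4454 -0.0282  0.3695]
```

```bash
python3 -m creep '[[0.06,-0.005,0.03,0.03,0],[0.06,-0.01,0.05,0.05,0],[0.06,-0.015,0.08,0.08,0],[0.06,-0.02,0.11,0.11,0],[0.06,-0.025,0.14,0.14,0],[0.06,-0.03,0.18,0.18,0],[0.06,-0.03,0.18,0.18,0],[0.06,-0.03,0.18,0.18,0]]';python3 st.py .32 -.42 .5
```

```text
t: 10.5
tcp_pos: [0.3894, 0.0427, 0.6755]
tool_rot: [1.788, 2.085, 0.255]
contact_force: [1.2, -0.5, -1.4]
gripper_width: 0.0599
grip_force: 0.0
[ 0.175 -0.175  0.622 -0.235  2.292 -0.17 ]
[0.3894 0.0427 0.6755]
tz [ 0.398 -0.107 -0.911] ty [0.91  0.174 0.377] tilt 0.425
delta tool [-0.4154 -0.2097  0.182 ]
```

```bash
python3 -m creep '[[0.06,-0.035,-0.02,0.015,-0.12],[0.06,-0.07,-0.035,0.03,-0.24],[0.06,-0.105,-0.05,0.045,-0.36],[0.06,-0.14,-0.07,0.06,-0.48],[0.06,-0.175,-0.09,0.075,-0.6],[0.06,-0.21,-0.105,0.09,-0.72],[0.06,-0.245,-0.12,0.105,-0.84],[0.06,-0.28,-0.14,0.12,-0.96],[0.06,-0.315,-0.16,0.135,-1.08],[0.06,-0.35,-0.175,0.15,-1.2],[0.06,-0.385,-0.19,0.165,-1.32],[0.06,-0.41,-0.21,0.18,-1.44]]';python3 st.py;python3 -m creep '[[0.06,0,0,0,-0.1],[0.06,0,0,0,-0.2],[0.06,0,0,0,-0.3]]';python3 st.py
```

```text
t: 11.7
tcp_pos: [0.314, -0.4163, 0.5042]
tool_rot: [-0.037, 2.713, -0.152]
contact_force: [0.5, 0.5, -0.1]
gripper_width: 0.0602
grip_force: 0.0
[-1.225 -0.187  1.051  0.398  1.993 -2.606]
[ 0.314  -0.4163  0.5042]
tz [ 0.412 -0.101 -0.905] ty [-0.003  0.994 -0.113] tilt 0.438
t: 12.0
tcp_pos: [0.3692, -0.379, 0.5294]
tool_rot: [-0.286, 2.728, -0.205]
contact_force: [-0.2, 0.0, 0.2]
gripper_width: 0.0599
grip_force: 0.0
[-1.052 -0.15   0.96   0.327  2.009 -2.644]
[ 0.3692 -0.379   0.5294]
tz [ 0.393 -0.103 -0.914] ty [-0.17   0.968 -0.182] tilt 0.418
```

```bash
python3 st.py .38 -.06 .6|tail -1; python3 st.py .42 .27 .65|tail -1
```

```text
delta tool [-0.1078  0.2942 -0.093 ]
delta tool [-0.2371  0.5978 -0.1569]
```

```bash
python3 -m creep '[[0.06,-0.015,0.045,-0.015,0.12],[0.06,-0.03,0.09,-0.03,0.24],[0.06,-0.045,0.135,-0.045,0.36],[0.06,-0.06,0.18,-0.06,0.48],[0.06,-0.08,0.225,-0.07,0.6],[0.06,-0.1,0.265,-0.08,0.72],[0.06,-0.115,0.31,-0.09,0.84],[0.06,-0.13,0.35,-0.1,0.96],[0.06,-0.15,0.395,-0.11,1.08],[0.06,-0.17,0.44,-0.12,1.2],[0.06,-0.19,0.48,-0.13,1.32],[0.06,-0.21,0.52,-0.14,1.44]]'; python3 st.py .41 .26 .64
```

```text
t: 13.2
tcp_pos: [0.41, 0.1592, 0.6331]
tool_rot: [1.588, 2.233, 0.204]
contact_force: [0.4, -0.2, 1.1]
gripper_width: 0.06
grip_force: 0.0
[ 0.515 -0.128  0.699 -0.37   2.227 -0.097]
[0.41   0.1592 0.6331]
tz [ 0.395 -0.105 -0.913] ty [0.875 0.347 0.338] tilt 0.421
delta tool [ 0.0923  0.0374 -0.0169]
```

```bash
python3 -m creep '[[0.06,0,0.02,-0.02,0],[0.06,0,0.04,-0.04,0],[0.06,0,0.05,-0.055,0]]' >/dev/null; python3 -m creep '[[0.06,0,0.034,-0.037,0]]' >/dev/null; python3 st.py;  python3 -m creep '[[0.06,0,0.034,-0.037,0]]' >/dev/null; python3 -m creep '[[0.06,0,0.034,-0.037,0]]' >/dev/null;python3 st.py; python3 -m creep '[[0.06,0,0.034,-0.037,0],[0.06,0,0.068,-0.074,0]]';python3 st.py
```

```text
[ 0.554  0.205  0.178 -0.465  2.395 -0.194]
[0.4388 0.1894 0.6947]
tz [ 0.406 -0.107 -0.908] ty [0.867 0.359 0.346] tilt 0.434
[ 0.592  0.182  0.169 -0.487  2.352 -0.178]
[0.4329 0.1956 0.7162]
tz [ 0.474 -0.082 -0.877] ty [0.835 0.359 0.417] tilt 0.501
t: 14.0
tcp_pos: [0.4297, 0.202, 0.7245]
tool_rot: [1.516, 2.171, 0.324]
contact_force: [0.3, 0.3, -0.0]
gripper_width: 0.0601
grip_force: 0.0
[ 0.62   0.172  0.169 -0.505  2.332 -0.17 ]
[0.4297 0.202  0.7245]
tz [ 0.502 -0.072 -0.862] ty [0.818 0.362 0.446] tilt 0.532
```

```bash
A='[[0.06,0,0.037,-0.034,0]]'; for i in 1; do :; done
python3 -m creep '[[0.06,0,0.037,-0.034,0]]' >/dev/null; python3 -m creep '[[0.06,0,0.037,-0.034,0]]' >/dev/null; python3 -m creep '[[0.06,0,0.038,-0.032,0]]' >/dev/null; python3 -m creep '[[0.06,0,0.038,-0.032,0]]' >/dev/null; python3 -m creep '[[0.06,0,0.04,-0.03,0]]' >/dev/null; python3 -m creep '[[0.06,0,0.04,-0.03,0]]'; python3 st.py
```

```text
t: 14.6
tcp_pos: [0.442, 0.2346, 0.7618]
tool_rot: [1.415, 2.073, 0.485]
contact_force: [-0.4, 0.1, -0.4]
gripper_width: 0.0599
grip_force: 0.0
[ 0.722  0.156  0.17  -0.571  2.188 -0.136]
[0.442  0.2346 0.7618]
tz [ 0.64  -0.024 -0.768] ty [0.718 0.372 0.588] tilt 0.695
```

```bash
python3 -m creep '[[0.06,0,0.042,-0.026,0]]' >/dev/null; python3 -m creep '[[0.06,0,0.042,-0.026,0]]' >/dev/null; python3 -m creep '[[0.06,0,0.044,-0.024,0]]' >/dev/null; python3 -m creep '[[0.06,0,0.044,-0.024,0]]' >/dev/null; python3 -m creep '[[0.06,0,0.045,-0.02,0]]' >/dev/null; python3 -m creep '[[0.06,0,0.045,-0.02,0]]' >/dev/null; python3 -m creep '[[0.06,0,0.046,-0.018,0]]' >/dev/null; python3 -m creep '[[0.06,0,0.046,-0.018,0]]'; python3 st.py
```

```text
t: 15.4
tcp_pos: [0.4751, 0.2788, 0.8227]
tool_rot: [1.265, 1.921, 0.708]
contact_force: [0.1, 0.2, 0.1]
gripper_width: 0.0602
grip_force: 0.0
[ 0.808  0.153  0.17  -0.623  1.95  -0.104]
[0.4751 0.2788 0.8227]
tz [ 0.805  0.057 -0.591] ty [0.533 0.368 0.762] tilt 0.938
```

```bash
cat > plan.py <<'E'
from h import *
import sys
# plan.py mode(h|k) gx gy gz back : tool delta to put grasp point there
s=env.get_state();A=R.from_rotvec(s['tool_rot']);M=A.as_matrix();p=s['tcp_pos'];yaw=.145
bar=np.array([-np.sin(yaw),np.cos(yaw),0]);d=M[:,2]
y=np.cross(bar,d) if sys.argv[1]=='h' else bar-d*(bar@d)
y/=np.linalg.norm(y);t=A.inv().apply(y);a=np.arctan2(-t[0],t[1]);a=(a+np.pi/2)%np.pi-np.pi/2
g=np.array(sys.argv[2:5],float);b=float(sys.argv[5])
T=g+(env.grip_point_offset-b)*d
print("q",np.round(s['q'],3),"p",np.round(p,4),"F",np.round(s['contact_force'],1),"tz",np.round(d,3),"T",np.round(T,4))
print("delta",np.round(A.inv().apply(T-p),4),"turn",round(a,3),"up",np.round(A.inv().apply([0,0,1]),3),"mx",np.round(A.inv().apply([np.cos(yaw),np.sin(yaw),0]),3))
E
python3 plan.py h .561 .1 .0765 .035; python3 plan.py h .50 .095 .75 .035;
```

```text
q [ 0.808  0.153  0.17  -0.623  1.95  -0.104] p [0.4751 0.2788 0.8227] F [0.1 0.2 0.1] tz [ 0.805  0.057 -0.591] T [0.5479 0.0991 0.0861]
delta [ 0.01   -0.5883  0.4837] turn 0.292 up [-0.266  0.762 -0.591] mx [-0.124  0.581  0.804]
q [ 0.808  0.153  0.17  -0.623  1.95  -0.104] p [0.4751 0.2788 0.8227] F [0.1 0.2 0.1] tz [ 0.805  0.057 -0.591] T [0.4869 0.0941 0.7596]
delta [-0.1578 -0.1098  0.0362] turn 0.292 up [-0.266  0.762 -0.591] mx [-0.124  0.581  0.804]
```

```bash
python3 -m creep '[[0.045,-0.03,-0.02,0.01,0.06],[0.045,-0.06,-0.04,0.015,0.12],[0.045,-0.1,-0.07,0.02,0.18],[0.045,-0.13,-0.09,0.03,0.24],[0.045,-0.158,-0.11,0.036,0.292],[0.045,-0.148,-0.14,0.066,0.292],[0.045,-0.138,-0.17,0.098,0.292],[0.045,-0.126,-0.2,0.13,0.292],[0.045,-0.115,-0.235,0.164,0.292],[0.045,-0.103,-0.267,0.197,0.292],[0.045,-0.09,-0.3,0.23,0.292],[0.045,-0.08,-0.33,0.26,0.292]]'; python3 plan.py h .561 .1 .0765 .035;python3 plan.py h .561 .1 .25 .035|tail -1
```

```text
t: 16.6
tcp_pos: [0.5279, 0.0974, 0.4355]
tool_rot: [1.565, 1.755, 0.851]
contact_force: [1.0, -0.1, 0.9]
gripper_width: 0.0448
grip_force: 0.0
q [ 0.17  -0.776  1.787 -0.086  1.198  0.047] p [0.5279 0.0974 0.4355] F [ 1.  -0.1  0.9] tz [ 0.803  0.056 -0.593] T [0.5479 0.0991 0.0862]
delta [ 0.0122 -0.2691  0.2233] turn -0.0 up [-0.036  0.804 -0.593] mx [0.049 0.594 0.803]
delta [ 0.006  -0.1295  0.1204] turn -0.0 up [-0.036  0.804 -0.593] mx [0.049 0.594 0.803]
```

```bash
python3 plan.py h .561 .1 .0765 .018|tail -1;python3 plan.py h .561 .1 .35 .018|tail -1
```

```text
delta [ 0.0122 -0.2691  0.2403] turn -0.0 up [-0.036  0.804 -0.593] mx [0.049 0.594 0.803]
delta [ 0.0024 -0.0491  0.0781] turn -0.0 up [-0.036  0.804 -0.593] mx [0.049 0.594 0.803]
```

```bash
python3 -m creep '[[0.045,0.001,-0.025,0.04,0],[0.045,0.002,-0.049,0.078,0],[0.045,0.004,-0.082,0.102,0],[0.045,0.006,-0.115,0.127,0],[0.045,0.007,-0.148,0.151,0],[0.045,0.009,-0.18,0.175,0],[0.045,0.01,-0.212,0.2,0],[0.045,0.011,-0.244,0.222,0],[0.045,0.012,-0.269,0.24,0],[0.045,0.012,-0.269,0.24,0]]'; python3 plan.py h .561 .1 .0765 0; python3 - <<'E'
from h import *
c=env.camera("top")["image"][150:310,200:360,::-1];d=env.camera("scene")["image"][170:330,270:430,::-1]
cv2.imwrite("pics/pre.png",np.hstack([cv2.convertScaleAbs(cv2.resize(i,(400,400),interpolation=cv2.INTER_CUBIC),alpha=1.6) for i in(d,c)]))
E
```

```text
t: 17.6
tcp_pos: [0.5583, 0.0993, 0.0713]
tool_rot: [1.571, 1.763, 0.843]
contact_force: [-0.8, 0.0, -1.6]
gripper_width: 0.0451
grip_force: 0.0
q [ 0.159 -0.729  2.412 -0.14   0.539  0.129] p [0.5583 0.0993 0.0713] F [-0.8  0.  -1.6] tz [ 0.797  0.055 -0.601] T [0.5759 0.101  0.0653]
delta [0.0002 0.0058 0.0177] turn -0.0 up [-0.036  0.798 -0.601] mx [0.048 0.602 0.797]
```

View pics/pre.png

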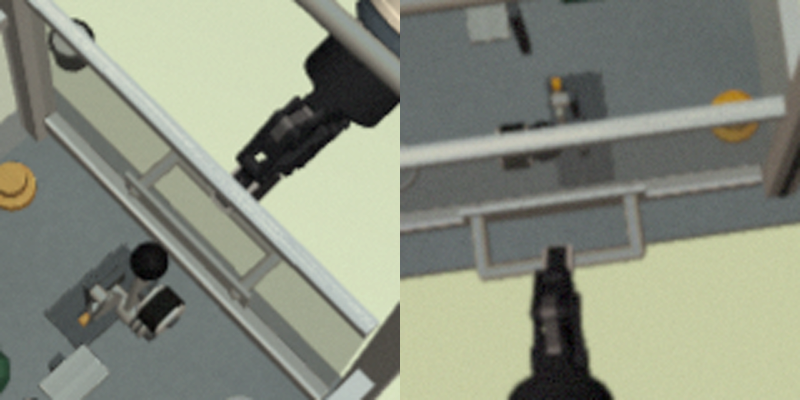

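The top view shows the fingertips over the middle of the bar, at about crop (558,262). I'll advance and close.

```bash
python3 -m creep '[[0.045,0,0.006,0.009,0],[0.045,0,0.006,0.018,0],[0.045,0,0.006,0.018,0],[0.005,0,0.006,0.018,0],[0.005,0,0.006,0.018,0],[0.005,0,0.006,0.018,0],[0.005,0,0.006,0.018,0],[0.005,0,0.006,0.018,0],[0.005,0,0.006,0.018,0]]' 40; python3 plan.py h .561 .1 .35 0
```

```text
t: 18.6
tcp_pos: [0.5786, 0.1011, 0.0731]
tool_rot: [1.566, 1.756, 0.85]
contact_force: [-6.3, -0.3, 0.6]
gripper_width: 0.0104
grip_force: 38.9
q [ 0.155 -0.643  2.365 -0.145  0.491  0.135] p [0.5786 0.1011 0.0731] F [-6.3 -0.3  0.6] tz [ 0.803  0.056 -0.594] T [0.576  0.101  0.3389]
delta [-0.0093  0.2121 -0.16  ] turn -0.0 up [-0.036  0.804 -0.594] mx [0.049 0.595 0.802]
```

```bash
python3 -m creep '[[0.005,-0.001,0.012,-0.009,0],[0.005,-0.002,0.032,-0.024,0],[0.005,-0.003,0.056,-0.041,0],[0.005,-0.0035,0.08,-0.059,0],[0.005,-0.0045,0.104,-0.077,0],[0.005,-0.0055,0.128,-0.095,0],[0.005,-0.0065,0.152,-0.112,0],[0.005,-0.0075,0.174,-0.129,0],[0.005,-0.0085,0.193,-0.143,0],[0.005,-0.009,0.205,-0.152,0],[0.005,-0.009,0.205,-0.152,0]]'; python3 plan.py h .561 .1 .35 0
```

```text
t: 19.7
tcp_pos: [0.5787, 0.1011, 0.3335]
tool_rot: [1.562, 1.75, 0.856]
contact_force: [-0.4, -0.6, 1.9]
gripper_width: 0.0105
grip_force: 42.2
q [ 0.155 -0.72   1.948 -0.083  0.975  0.053] p [0.5787 0.1011 0.3335] F [-0.4 -0.6  1.9] tz [ 0.807  0.057 -0.588] T [0.5761 0.1011 0.339 ]
delta [-0.      0.0029 -0.0053] turn -0.0 up [-0.035  0.808 -0.588] mx [0.049 0.589 0.807]
```

```bash
python3 -m creep '[[0.005,0,0.002,-0.002,0],[0.005,0,0.004,-0.003,0],[0.005,0,0.0055,-0.004,0]]';python3 -m creep '[[0.005,0,0.0016,-0.0012,0],[0.005,0,0.0032,-0.0024,0]]'; 
```

```text
t: 20.0
tcp_pos: [0.5785, 0.1011, 0.3336]
tool_rot: [1.566, 1.756, 0.849]
contact_force: [5.7, -1.6, -2.8]
gripper_width: 0.0104
grip_force: 41.5
t: 20.2
tcp_pos: [0.5785, 0.1011, 0.3373]
tool_rot: [1.567, 1.756, 0.849]
contact_force: [7.2, -2.0, -1.3]
gripper_width: 0.0108
grip_force: 41.4
```

```bash
python3 -m creep '[[0.005,0,0.003,-0.002,0],[0.005,0,0.005,-0.0035,0],[0.005,0,0.005,-0.0035,0]]';python3 -m creep '[[0.005,0,0.003,-0.002,0],[0.005,0,0.005,-0.0035,0],[0.005,0,0.005,-0.0035,0]]'; 
```

```text
t: 20.5
tcp_pos: [0.5784, 0.1011, 0.3381]
tool_rot: [1.572, 1.761, 0.842]
contact_force: [12.4, -1.3, -11.3]
gripper_width: 0.0107
grip_force: 40.8
t: 20.8
tcp_pos: [0.5782, 0.1011, 0.3381]
tool_rot: [1.577, 1.768, 0.834]
contact_force: [18.3, -1.7, -19.9]
gripper_width: 0.0105
grip_force: 39.8
```

```bash
python3 -m creep '[[0.005,0,-0.004,0.003,0],[0.005,0,-0.008,0.005,0],[0.03,0,-0.008,0.005,0],[0.045,0,-0.008,0.005,0],[0.045,0,-0.008,0.005,0],[0.045,0,-0.008,0.005,0]]'; python3 plan.py h .561 .1 .35 0; python3 -m creep '[[0.045,0,0,-0.01,0],[0.045,0,0,-0.025,0],[0.045,0,0,-0.04,0]]'; python3 plan.py k .6457 .113 .115 0;python3 - <<'E'
from h import *
c=env.camera("top")["image"][130:310,200:380,::-1];d=env.camera("scene")["image"][150:330,260:440,::-1]
cv2.imwrite("pics/up.png",np.hstack([cv2.convertScaleAbs(cv2.resize(i,(400,400),interpolation=cv2.INTER_CUBIC),alpha=1.6) for i in(d,c)]))
E
```

```text
t: 21.4
tcp_pos: [0.578, 0.1017, 0.3432]
tool_rot: [1.565, 1.754, 0.853]
contact_force: [-0.7, 0.3, -0.5]
gripper_width: 0.0451
grip_force: 0.0
q [ 0.157 -0.713  1.924 -0.083  0.996  0.053] p [0.578  0.1017 0.3432] F [-0.7  0.3 -0.5] tz [ 0.804  0.057 -0.592] T [0.576  0.1011 0.3389]
delta [-0.0003 -0.0046  0.0009] turn -0.001 up [-0.035  0.805 -0.592] mx [0.049 0.593 0.804]
t: 21.7
tcp_pos: [0.5451, 0.0994, 0.367]
tool_rot: [1.565, 1.755, 0.852]
contact_force: [-0.4, 0.2, 0.9]
gripper_width: 0.0452
grip_force: 0.0
q [ 0.167 -0.794  1.924 -0.088  1.079  0.055] p [0.5451 0.0994 0.367 ] F [-0.4  0.2  0.9] tz [ 0.803  0.056 -0.593] T [0.6607 0.1141 0.1039]
delta [ 0.0128 -0.1425  0.2496] turn 1.57 up [-0.035  0.805 -0.593] mx [0.049 0.594 0.803]
```

View pics/up.png

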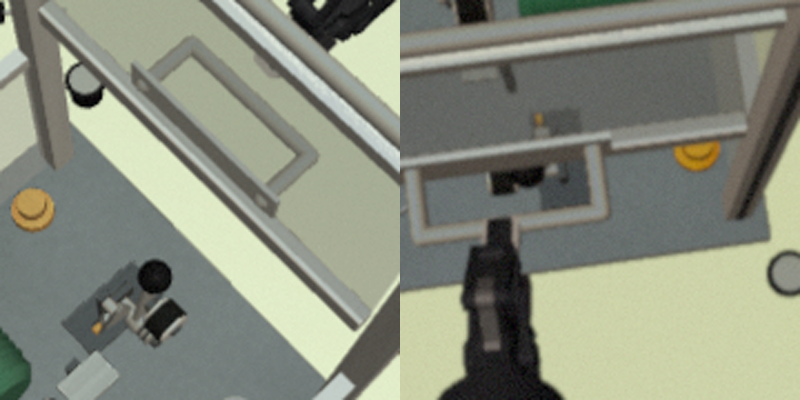

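```bash
python3 -c "
from h import *
print(tri((329.8,274.7),(258.5,207.4)))"; python3 -m creep '[[0.055,0,0,-0.003,0.14],[0.055,0,0,-0.006,0.28],[0.055,0,0,-0.006,0.42],[0.055,0,0,-0.006,0.56],[0.055,0,0,-0.006,0.7],[0.055,0,0,-0.006,0.84],[0.055,0,0,-0.006,0.98],[0.055,0,0,-0.006,1.12],[0.055,0,0,-0.006,1.26],[0.055,0,0,-0.006,1.4],[0.055,0,0,-0.006,1.53],[0.055,0,0,-0.006,1.57]]'; python3 plan.py k .646 .113 .115 .07
```

```text
(array([0.64559737, 0.11175737, 0.10964303]), np.float64(0.0035989284946146244))
t: 23.0
tcp_pos: [0.5412, 0.0991, 0.3695]
tool_rot: [-2.788, -0.154, -1.411]
contact_force: [-0.2, -0.6, -0.8]
gripper_width: 0.0553
grip_force: 0.0
q [ 0.168 -0.803  1.924 -0.089  1.088  1.63 ] p [0.5412 0.0991 0.3695] F [-0.2 -0.6 -0.8] tz [ 0.803  0.056 -0.593] T [0.6048 0.1101 0.1454]
delta [-0.142  -0.0123  0.1845] turn -0.004 up [ 0.805  0.033 -0.593] mx [ 0.594 -0.051  0.803]
```

```bash
python3 -m creep '[[0.055,-0.024,-0.001,0.018,0],[0.055,-0.05,-0.003,0.05,0],[0.055,-0.075,-0.006,0.085,0],[0.055,-0.1,-0.009,0.12,0],[0.055,-0.12,-0.011,0.153,0],[0.055,-0.142,-0.012,0.184,0],[0.055,-0.142,-0.012,0.184,0]]'; python3 plan.py k .646 .1125 .115 0;python3 - <<'E'
from h import *
c=env.camera("wrist")["image"][::,::,::-1];c=cv2.resize(c,(400,300));d=env.camera("scene")["image"][180:330,240:440,::-1]
cv2.imwrite("pics/k.png",np.hstack([cv2.convertScaleAbs(cv2.resize(i,(400,300),interpolation=cv2.INTER_CUBIC),alpha=1.6) for i in(d,c)]))
E
```

```text
t: 23.7
tcp_pos: [0.602, 0.1086, 0.1361]
tool_rot: [-2.799, -0.161, -1.394]
contact_force: [-0.7, 0.0, -0.2]
gripper_width: 0.0552
grip_force: 0.0
q [ 0.166 -0.606  2.222 -0.135  0.61   1.695] p [0.602  0.1086 0.1361] F [-0.7  0.  -0.2] tz [ 0.795  0.055 -0.604] T [0.6609 0.1135 0.1037]
delta [ 0.0098 -0.0004  0.0666] turn 0.0 up [ 0.796  0.037 -0.604] mx [ 0.605 -0.048  0.795]
```

View pics/k.png

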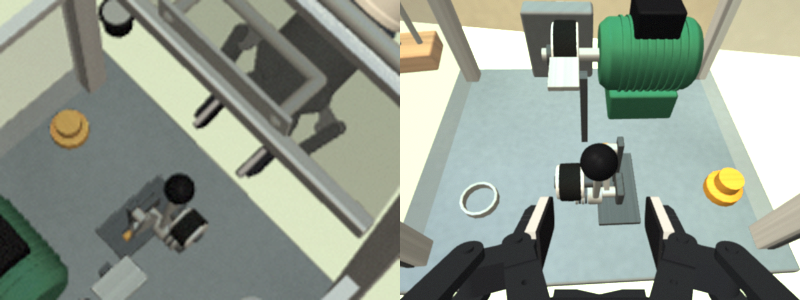

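The wrist view shows the knob at about (599,160), midway between the pads. I'll advance and grip it.

```bash
python3 -m creep '[[0.055,0.006,0,0.025,0],[0.055,0.01,0,0.05,0],[0.055,0.01,0,0.067,0],[0.055,0.01,0,0.067,0],[0.02,0.01,0,0.067,0],[0.02,0.01,0,0.067,0],[0.02,0.01,0,0.067,0],[0.02,0.01,0,0.067,0],[0.02,0.01,0,0.067,0],[0.02,0.01,0,0.067,0]]' 70; python3 plan.py k .683 .118 .117 0
```

```text
t: 24.8
tcp_pos: [0.6643, 0.1142, 0.1177]
tool_rot: [-2.785, -0.16, -1.418]
contact_force: [-6.6, 0.7, 4.6]
gripper_width: 0.0255
grip_force: 68.0
q [ 0.154 -0.373  2.106 -0.147  0.474  1.706] p [0.6643 0.1142 0.1177] F [-6.6  0.7  4.6] tz [ 0.806  0.057 -0.589] T [0.6981 0.1191 0.106 ]
delta [ 0.0107 -0.002   0.0344] turn 0.0 up [ 0.807  0.036 -0.589] mx [ 0.59  -0.048  0.806]
```

```bash
python3 -m creep '[[0.055,0,0,0,0],[0.055,0,0,0,0],[0.055,-0.003,0,0,0],[0.055,-0.003,0,0,0]]';python3 plan.py k .646 .1127 .115 0
```

```text
t: 25.2
tcp_pos: [0.6619, 0.1134, 0.1113]
tool_rot: [-2.79, -0.16, -1.411]
contact_force: [-0.6, 0.2, 0.4]
gripper_width: 0.0549
grip_force: 0.0
q [ 0.153 -0.373  2.115 -0.148  0.47   1.707] p [0.6619 0.1134 0.1113] F [-0.6  0.2  0.4] tz [ 0.803  0.056 -0.593] T [0.661  0.1137 0.1039]
delta [-0.0064 -0.0007  0.0037] turn 0.0 up [ 0.804  0.036 -0.593] mx [ 0.595 -0.049  0.803]
```

```bash
python3 -m creep '[[0.055,-0.006,0,0.004,0],[0.055,-0.007,0,0.005,0],[0.055,-0.007,0,0.005,0],[0.02,-0.007,0,0.005,0],[0.02,-0.007,0,0.005,0],[0.02,-0.007,0,0.005,0],[0.02,-0.007,0,0.005,0],[0.02,-0.007,0,0.005,0],[0.02,-0.007,0,0.005,0]]' 70;python3 plan.py k .683 .118 .117 0;python3 - <<'E'
from h import *
c=env.camera("wrist")["image"][200:480,160:480,::-1];d=env.camera("scene")["image"][200:320,280:400,::-1]
cv2.imwrite("pics/k2.png",np.hstack([cv2.convertScaleAbs(cv2.resize(i,(400,380),interpolation=cv2.INTER_CUBIC),alpha=1.6) for i in(d,c)]))
E
```

```text
t: 26.1
tcp_pos: [0.6621, 0.1135, 0.1037]
tool_rot: [-2.788, -0.16, -1.412]
contact_force: [-5.5, 1.0, 2.8]
gripper_width: 0.0271
grip_force: 68.3
q [ 0.153 -0.363  2.122 -0.152  0.452  1.712] p [0.6621 0.1135 0.1037] F [-5.5  1.   2.8] tz [ 0.803  0.057 -0.593] T [0.698  0.1191 0.1059]
delta [ 0.0234 -0.002   0.0278] turn 0.0 up [ 0.805  0.036 -0.593] mx [ 0.594 -0.048  0.803]
```

View pics/k2.png

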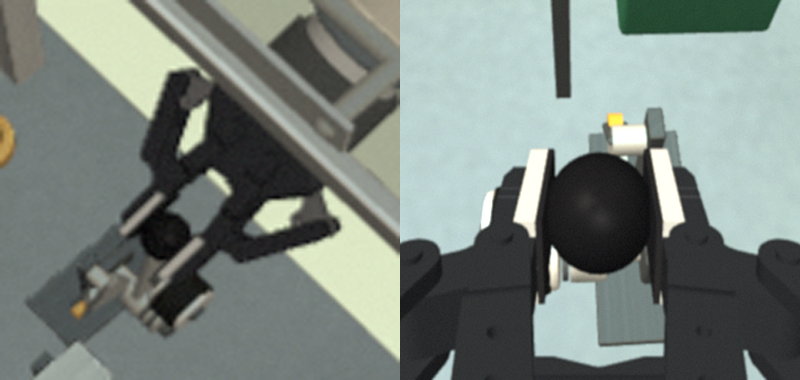

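```bash
python3 -m creep '[[0.02,0.0045,0,0.0045,0],[0.02,0.0085,-0.0005,0.009,0],[0.02,0.0125,-0.001,0.0135,0],[0.02,0.016,-0.001,0.018,0],[0.02,0.019,-0.0015,0.0225,0],[0.02,0.022,-0.0015,0.027,0],[0.02,0.0235,-0.002,0.031,0],[0.02,0.0235,-0.002,0.031,0]]';python3 plan.py k .683 .118 .116 0
```

```text
t: 27.0
tcp_pos: [0.7008, 0.1193, 0.104]
tool_rot: [-2.789, -0.16, -1.412]
contact_force: [-9.1, -0.0, 3.0]
gripper_width: 0.0266
grip_force: 72.3
q [ 0.152 -0.238  2.023 -0.16   0.428  1.721] p [0.7008 0.1193 0.104 ] F [-9.1 -0.   3. ] tz [ 0.803  0.057 -0.593] T [0.698  0.1191 0.1049]
delta [-0.0009 -0.     -0.0028] turn 0.0 up [ 0.804  0.036 -0.593] mx [ 0.594 -0.048  0.803]
```

```bash
python3 -m creep '[[0.02,0.001,0,0.0016,0],[0.02,0.0018,0,0.0024,0],[0.02,0.0018,0,0.0024,0]]';python3 -m creep '[[0.02,0.001,0,0.0016,0],[0.02,0.0018,0,0.0024,0],[0.02,0.0018,0,0.0024,0]]'
```

```text
t: 27.3
tcp_pos: [0.7031, 0.1196, 0.1035]
tool_rot: [-2.79, -0.161, -1.41]
contact_force: [-12.4, 0.1, 4.6]
gripper_width: 0.027
grip_force: 72.9
t: 27.6
tcp_pos: [0.7048, 0.1198, 0.1031]
tool_rot: [-2.792, -0.161, -1.406]
contact_force: [-33.4, -2.6, 14.0]
gripper_width: 0.027
grip_force: 76.1
```

```bash
python3 -m creep '[[0.02,-0.0007,0,-0.001,0],[0.02,-0.0007,0,-0.001,0],[0.02,-0.0007,0,-0.001,0],[0.02,-0.0007,0,-0.001,0],[0.02,-0.0007,0,-0.001,0]]';python3 - <<'E'
from h import *
c=env.camera("wrist")["image"][:,:,::-1];d=env.camera("scene")["image"][120:360,220:460,::-1]
cv2.imwrite("pics/k3.png",np.hstack([cv2.convertScaleAbs(cv2.resize(i,(400,400),interpolation=cv2.INTER_CUBIC),alpha=1.6) for i in(d,c)]))
E
```

```text
t: 28.1
tcp_pos: [0.7044, 0.1197, 0.1033]
tool_rot: [-2.791, -0.16, -1.409]
contact_force: [-18.9, -0.6, 7.2]
gripper_width: 0.0268
grip_force: 74.9
```

View pics/k3.png

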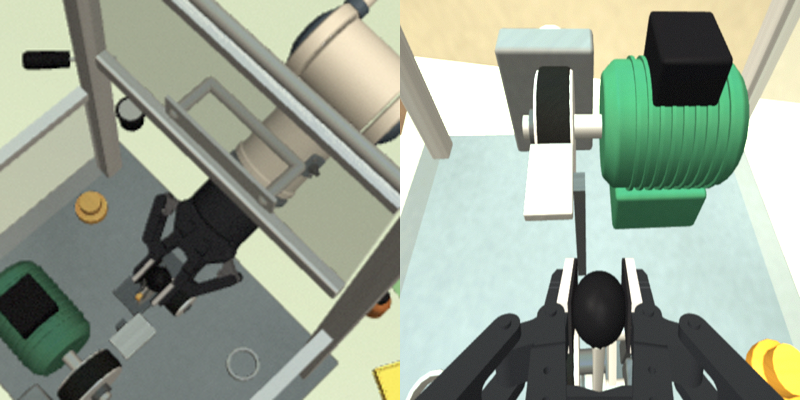

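The knob is centred between the pads and fully back: the push jumped to 33 N at the stop and I eased it to about 19 N. The sash rail end is still at about (424,294), the same as when it was raised.

```bash
python3 -c "
from cell import env
print(env.hand_in())"
```

```text
the job is handed in; nothing more can be done
None
```

The sash is raised to its upper stop, and the job was handed in at about 28 s with the tensioner knob held fully back against its stop at about 19 N; the hand-in returned no verdict.

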